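Fetch the hand rest out of its taped carton and hold it over the plate

ROBOT

A 7-joint arm with a two-finger parallel gripper is mounted at the origin on the work surface. World frame = base frame: x ahead of the robot, y to its left, z up, the work surface at z = 0. Lengths are in m, angles in degrees, forces in N, time in s.
With the tool pointing down it reaches from about 0.425 to 0.825 m from the base axis. Payload 3.6 kg.
Tool frame: the origin (TCP) lies at the very end of the fingers, on their centre line; the grasp point (between the pads) lies 19 mm behind it; z points along the fingers, y is the line along which they close (so a half turn about z gives the same grasp; the last joint's range is limited). The gripper opens to 93 mm and grips with 3 to 60 N. Pads are 15 mm wide; open, the fingers measure 128 mm over their backs; the gripper's body (75 mm by 188 mm) begins 65 mm behind the grasp point.
Start: joints at [67.81, 35.231, -0.722, 81.555, 0.464, 63.22, -2.315], TCP at [0.229, -0.608, 0.219] pointing down, gripper open.
Joint ranges: [-178.69, 178.69], [-17.37, 117.87], [-77.05, 75.6], [15.02, 138.74], [-78.02, 258.01], [0.78, 113.62], [-162.83, 162.83]. Speed limits (degrees/s): [159.86, 159.86, 180, 180, 180, 180, 180].

INTERFACE

Orientations are given as a 3x3 rotation matrix whose columns are the frame's x, y, z axes.
In Python, from bench import r gives the robot as it stands.
- The arm moves only by the tool arm_command, never from a script. Its argument "deltas" is a list of rows, each an object with "grip": the closure, from 0 (fully open) to 1 (shut); "slide": the shift along the tool's x, y, z in cm, a list of three; "twist": the turn about the tool's z in degrees. In form: [{"grip": grip, "slide": [dx, dy, dz], "twist": twist}, ...]. A call has 1 to 12 rows; each row is the pose to reach, as a shift and turn from the pose commanded when the call began, along the tool's axes at that moment; what a row does not reach only later rows make up. A row lasts 1/12 s, in which the tool goes at most 41.7 mm and 7.16 degrees, less where a joint would pass 70% of its speed; a pose out of reach is approached as far as the arm can. A call with a gripper value outside its range is refused whole. The fingers move at their own pace and stop on an object; "newtons" is the grip in N (left out, the last holds). Time passes only in rows, so rows that repeat a pose let the fingers close. It gives the time, the measured TCP pose, the force, the opening and the grip force at its end, in the units of the state.
- r.state(): the state, without advancing time (a new reading comes with each control period).
- r.snapshot(name): name is "scene" or "top" or "wrist"; returns the picture (400x640x3 uint8, red, green, blue); there is no depth.
- r.camera_model(name): a dict with "fx", "fy", "cx", "cy" (pixels), "R" (3x3) and "t" (3): a world point X has camera coordinates R X + t. Camera axes: x right, y down, z forward; pixel columns grow to the right and rows downward; lengths in m; the calibration is good to about 2 mm. The wrist camera is an equidistant fisheye: a pixel r from the principal point sees the ray r / f radians off the axis. A picture is of the moment at which its call begins: read the wrist's pose just before it. camera_model takes no time and is no camera call; for the wrist camera it gives the pose at the moment of the call.
- r.close_job(): hands the job in; it is judged then, once.
The state is a dict: "t": time; "joint_positions": joint angles; "joint_vel": joint speeds; "joint_torque": joint torques, N m; "tool_pos": TCP position; "ee_rot": TCP orientation; "ft_force": force on the tool from outside, world axes, zero at the start; "ft_torque": the same for the moment, N m; "finger_gap": finger opening in m; "grip_force": force on a finger pad.
Only numpy, scipy, OpenCV 4.12 (cv2) and the standard library are available. Lean on these libraries where they do the work, as an engineer would, in place of code of your own. Each camera call takes 0.05 s, during which the arm holds its last target. There are 200 camera calls.

TASK

The painter needs the long white hand rest that lies in the brown carton: the carton's two end flaps are taped down and the rest is longer than the opening between them, so tilt it and draw it out end first, gently, without forcing the carton or its flaps. Then hold it level and crosswise over the middle of the painted plate on the banding wheel, both ends overhanging the rim and its feet about 5 cm above the rim, and finish while still holding it steady there. The paint is wet, so touch the plate with nothing, and leave everything else where it stands.

Things in the scene. Friction and masses are not known exactly. Their poses are not given: they have to be found in the camera images.
- rest: Decorator's hand rest, the long part: a white-lacquered lath 290 mm long (own y) x 34 wide (own x) x 10 thick on two feet, each 20 mm high, 34 wide and 22 long, under its ends; about 0.1 kg. Origin: centre of the underside, level with the soles of the feet; z up. It starts on its feet on the carton's floor, about along the carton's length, its ends hidden under the end flaps.
- rest_middle (a point): Middle of the lath, at half its thickness: 25 mm above the rest's origin. The centre of mass is near; grip here across the 34 mm width.
- rest_end_a (a point): Middle of the lath's +y end face, 145 mm from rest_middle.
- rest_end_b (a point): Middle of the lath's -y end face, 145 mm from rest_middle.
- carton: Brown corrugated carton fixed to the table, left or right (the wheel is on the other side): 415 mm long (own y) x 200 wide (own x) x 75 high, walls, floor and flaps 4 mm thick. Origin: centre of its underside. Its two long flaps are folded out and slope from the long top edges down to the table, reaching 70 mm beyond the long sides.
- opening (a point): Centre of the carton's top opening, 75 mm above the carton's origin. Two end flaps, each reaching 100 mm inwards from an end over the full width, are taped down level (top at 75 mm, underside at 71 mm), so the top is open only over the middle 215 mm of the length (192 mm wide inside the walls); under the flaps the carton runs on to 407 mm inside length.
- plate: White stoneware plate with painted motifs, 230 mm across and 24 mm high, loose on the banding wheel. Origin: centre of its underside, which stands 80 mm above the table, so the rim is at 104 mm; z up.
- wheel: Banding wheel (turntable): dark iron foot 160 mm across, aluminium head 190 mm across whose top is 80 mm above the table. Origin: centre of the underside, on the wheel's axis. Fixed to the table; the head turns freely.
- cork: Cork sanding block 22 x 85 x 18 mm, lying in the carton along one long wall, beside the rest. Stays there. Origin: centre of its underside.
- marker_block: Wooden block 60 x 150 x 45 mm with six upright paint markers, 167 mm high in all, at the back of the table. Origin: centre of its underside. Stays there.
- medium_bottle: Amber bottle 56 mm across, 130 mm high, at the back. Origin: centre of its underside. Stays there.
- water_mug: Blue mug 80 mm across, 90 mm high, at the back. Origin: centre of its underside. Stays there.
- pigment_jar: Small glass jar with a white lid, 40 mm across, 48 mm high, at the back right. Origin: centre of its underside. Stays there.
Things that resemble listed ones, but are neither listed nor needed, are in the scene too. Leave any blue or pink look-alike of the wheel alone. Leave any turquoise look-alike of the plate alone.

How it is judged (in metres and radians):
On the way:
1. the hand rest is wholly out of the carton, held above the flaps (height (world z) of each of rest_end_a, rest_end_b above 0.11 m and contact force between rest and the fingers above 0.5 N and contact force between rest and carton below 0.05 N), for 0.1 s.
At the end, for the whole second after the job is handed in: The fingers hold the rest still and level (within 10 degrees), its centre within 28 mm of the plate's centre seen from above, its soles 20 to 85 mm above the rim, touching neither plate nor carton; the plate is within 10 mm of where it was (horizontal distance between rest and plate below 0.028 m and angle between rest's own z axis and vertical below 0.17 rad and z of rest in the frame of plate between 0.044 and 0.109 m and contact force between rest and the fingers above 0.5 N and contact force between rest and plate below 0.05 N and contact force between rest and carton below 0.05 N and linear speed of rest below 0.03 m/s and angular speed of rest below 0.2 rad/s and horizontal distance between plate and wheel below 0.03 m and distance of plate from where it was at the start of the episode below 0.01 m); the arm keeps its last pose, push and grip.
It fails at once if the carton or its flaps are forced (over 30 N from the rest or the robot) (contact force between any of rest, the arm, the fingers and carton above 30 N).
It fails at once if the wet plate is touched (contact force between any of rest, the arm, the fingers and plate above 0.3 N or distance of plate from where it was at the start of the episode above 0.015 m).
It fails at once if the cork block is taken out of the carton (height (world z) of cork above 0.05 m).
It fails at once if something else is pushed more than 3 cm (distance of any of marker_block, medium_bottle, water_mug, pigment_jar from where it was at the start of the episode above 0.03 m).
It fails at once if the cork block is pushed more than 5 cm (distance of cork from where it was at the start of the episode above 0.05 m).
It also fails if it takes over 56 s, if anything falls off the work surface, if the arm or the gripper's body presses on something with over 40 N, if the wrist force passes 120 N, or if a joint passes its speed limit or range.

## Working session

There is one attempt and no reset: what is moved stays moved. The work goes in short steps, Python scripts to look and compute and a tool call to move; the robot and the scene stay as the last step left them, time stands still between calls to the robot, and variables do not carry over. Pictures are saved under pics/ and viewed, at most 10 in all, crops included, and the job is handed in when it is done.

Besides the shell and the picture viewer there is one more tool, called after "Call:" as name(argument=value, ...), one argument or row to a line, values as JSON. arm_command: Moves the arm, as the interface text tells. Its arguments: {"type":"object","properties":{"deltas":{"type":"array","items":{"type":"object","properties":{"grip":{"type":"number"},"slide":{"type":"array","items":{"type":"number"}},"twist":{"type":"number"}}}},"newtons":{"type":"number"}},"required":["deltas"]}

```bash
mkdir -p pics; ls
python3 - <<'E'
from bench import r
import cv2,numpy as np
s=r.state();print(s['t'],s['tool_pos'],np.round(s['ee_rot'],3).tolist(),s['finger_gap'])
for n in ("scene","top","wrist"):
    im=r.snapshot(n);cv2.imwrite(f'pics/{n}0.png',im[:,:,::-1])
    c=r.camera_model(n);print(n,{k:np.round(v,3).tolist() for k,v in c.items()})
E
```

```text
pics
0.0 [ 0.22919695 -0.60741454  0.21748996] [[0.936, 0.353, -0.001], [0.353, -0.936, 0.002], [-0.0, -0.003, -1.0]] 0.0925590856669086
scene {'fx': 405.963, 'fy': 405.963, 'cx': 319.442, 'cy': 203.634, 'R': [[0.533, 0.846, -0.018], [0.508, -0.336, -0.793], [-0.677, 0.413, -0.609]], 't': [-0.224, -0.204, 1.714]}
top {'fx': 459.035, 'fy': 459.035, 'cx': 319.367, 'cy': 202.434, 'R': [[0.025, -0.999, 0.019], [-0.993, -0.027, -0.119], [0.119, -0.016, -0.993]], 't': [-0.101, 0.52, 1.445]}
wrist {'fx': 309.707, 'fy': 309.707, 'cx': 318.338, 'cy': 198.341, 'R': [[0.353, -0.936, -0.002], [-0.892, -0.337, 0.3], [-0.281, -0.104, -0.954]], 't': [-0.649, -0.036, 0.392]}
```

View pics/top0.png

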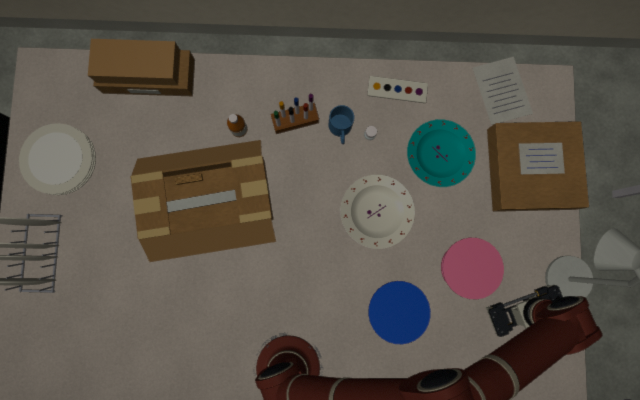

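View pics/scene0.png

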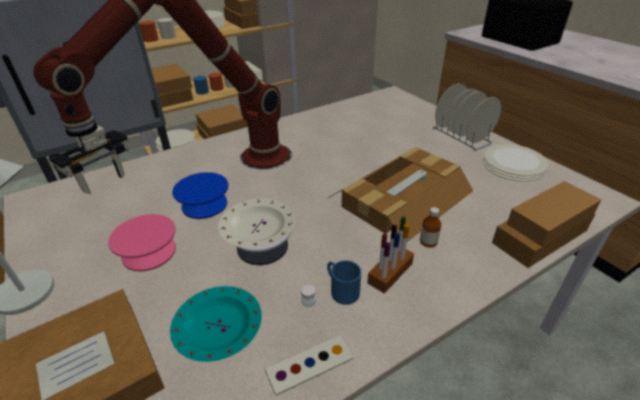

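The top view shows the rest in the open carton at (202,201), with the cork at (190,178) and the painted white plate at (377,212).

Things that could be taken for them:
- **Rest:** the white palette strip (398,90) and the paper (502,90).
- **Carton:** the closed cartons at (540,165) and (140,67).
- **Plate:** the turquoise plate (441,153) and the plate stack (57,158).
- **Wheel:** the blue disc (400,312) and the pink disc (473,268).

I choose the lath at (202,201) and the plate at (377,212). Next I'll measure both and check the choice in a crop.

```bash
cat > h.py <<'E'
import numpy as np,cv2
from bench import r
def ray(c,u,v,fish=False):
    d=np.array([(u-c['cx'])/c['fx'],(v-c['cy'])/c['fy'],1.])
    if fish:
        a=np.hypot(d[0],d[1]);d=np.array([*(d[:2]/a*np.sin(a)),np.cos(a)]) if a>1e-9 else d
    R=np.array(c['R']);return -R.T@np.array(c['t']),R.T@d/np.linalg.norm(d)
def onz(c,u,v,z,fish=False):
    o,d=ray(c,u,v,fish);return o+d*(z-o[2])/d[2]
def tri(a,b):
    A=[np.eye(3)-np.outer(d,d) for o,d in(a,b)];return np.linalg.solve(A[0]+A[1],A[0]@a[0]+A[1]@b[0])
def blob(im,box,mn=150,sat=45):   # white blob in box u0,v0,u1,v1 -> largest contour (full px)
    u0,v0,u1,v1=box;h=cv2.cvtColor(im[v0:v1,u0:u1],cv2.COLOR_BGR2HSV)
    m=((h[...,2]>mn)&(h[...,1]<sat)).astype(np.uint8)
    cs=cv2.findContours(m,0,1)[0];k=max(cs,key=cv2.contourArea);return k+np.array([u0,v0])
E
python3 - <<'E'
from h import *
T=cv2.imread('pics/top0.png');S=cv2.imread('pics/scene0.png');ct=r.camera_model('top');cs=r.camera_model('scene')
kt=blob(T,(150,170,255,235),110,60);ks=blob(S,(375,165,440,205),110,60)
bt=cv2.minAreaRect(kt);bs=cv2.minAreaRect(ks);print(bt,bs)
P=tri(ray(ct,*bt[0]),ray(cs,*bs[0]));print('rest tri',P)
q=cv2.boxPoints(bt);print([onz(ct,*p,.034).round(3).tolist() for p in q])
# plate rim ellipse
kt=blob(T,(335,170,420,255),145,60);ks=blob(S,(210,195,300,250),120,60)
et=cv2.fitEllipse(cv2.convexHull(kt));es=cv2.fitEllipse(cv2.convexHull(ks));print(et,es)
print('plate',tri(ray(ct,*et[0]),ray(cs,*es[0])),onz(ct,*et[0],.104),onz(cs,*es[0],.104))
print('extent',np.ptp([onz(ct,*p[0],.104) for p in cv2.convexHull(kt)],axis=0))
# carton corners (hand px): opening corners at flap top
c=T[135:260,120:285];c2=S[140:240,330:480]
cv2.imwrite('pics/crop.png',np.vstack([cv2.resize(c,(792,300*2),interpolation=2)[:, :],])[:600])
E
```

```text
((200.3599853515625, 200.52490234375), (9.561195373535156, 66.55642700195312), 79.91940307617188) ((406.6922607421875, 182.03848266601562), (8.043153762817383, 42.1572151184082), 56.3099365234375)
rest tri [0.52121809 0.29741474 0.04676069]
[[0.511, 0.4, 0.034], [0.555, 0.193, 0.034], [0.524, 0.187, 0.034], [0.481, 0.393, 0.034]]Traceback (most recent call last):
  File "<stdin>", line 8, in <module>
  File "h.py", line 15, in blob
    cs=cv2.findContours(m,0,1)[0];k=max(cs,key=cv2.contourArea);return k+np.array([u0,v0])
                                    ~~~^^^^^^^^^^^^^^^^^^^^^^^^
ValueError: max() iterable argument is empty
```

Run:
```python
from h import *
T=cv2.imread('pics/top0.png');S=cv2.imread('pics/scene0.png');ct=r.camera_model('top');cs=r.camera_model('scene')
print(T[195,360],T[240,330],S[215,235],S[235,190])
h=cv2.cvtColor(T,cv2.COLOR_BGR2HSV);print(h[183,365],h[230,330],h[230,300])
from itertools import product
for name,I,box,c in(('t',T,(330,165,425,258),ct),('s',S,(212,190,302,255),cs)):
    u0,v0,u1,v1=box
    g=cv2.cvtColor(I[v0:v1,u0:u1],cv2.COLOR_BGR2LAB).astype(float)
    bg=np.median(g[:4].reshape(-1,3),axis=0)
    m=((g[...,2]-bg[2]>3)&(g[...,0]>110)).astype(np.uint8)
    m=cv2.morphologyEx(m,cv2.MORPH_OPEN,np.ones((3,3)))
    k=max(cv2.findContours(m,0,1)[0],key=cv2.contourArea)+np.array([u0,v0])
    hu=cv2.convexHull(k);e=cv2.fitEllipse(hu);print(name,bg,e,onz(c,*e[0],.104).round(4));globals()['e'+name]=e
print('plate',tri(ray(ct,*et[0]),ray(cs,*es[0])))
A=cv2.resize(T[135:265,120:285],(790,int(130*790/165)//1),interpolation=2)[:600]
A=cv2.resize(A,(600,473));B=cv2.resize(S[140:240,330:480],(180,120))
cv2.imwrite('pics/crop.png',A)
```

```text
[ 92 104 107] [ 96 105 113] [154 170 171] [133 144 152]
[ 17  52 122] [ 18  38 113] [ 15  39 118]Traceback (most recent call last):
  File "<stdin>", line 12, in <module>
ValueError: max() iterable argument is empty
```

Run:
```python
from h import *
T=cv2.imread('pics/top0.png');ct=r.camera_model('top');cs=r.camera_model('scene')
print('plate',onz(ct,377,212,.104),onz(cs,257,223,.104),tri(ray(ct,377,212),ray(cs,257,223)))
A=cv2.convertScaleAbs(cv2.resize(T[130:270,120:300],(720,560),interpolation=2),alpha=1.7)
cv2.imwrite('pics/crop.png',A)
```

```text
plate [ 0.48901388 -0.2630389   0.104     ] [ 0.49955531 -0.26630916  0.104     ] [ 0.49009707 -0.26357361  0.09600263]
```

View pics/crop.png

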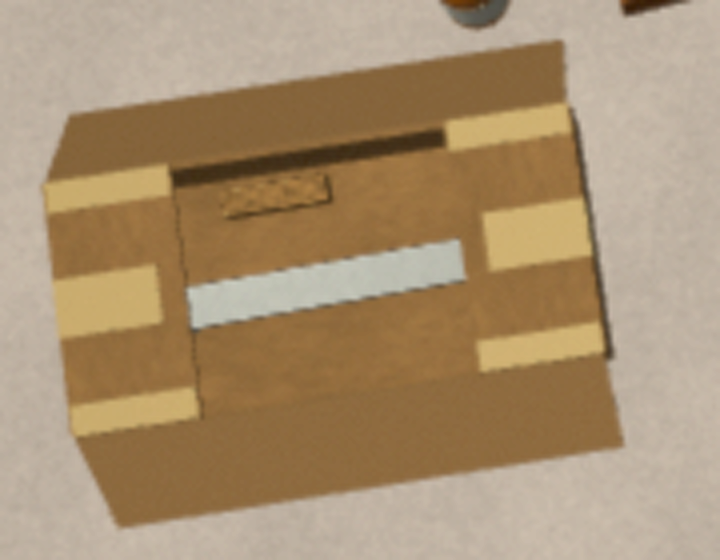

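The crop shows the white lath running between the flap edges, from crop (187,308) to (463,262), with both ends hidden. The cork is at (275,195) by the far wall. The choice holds, so I'll go over the plate first and look from close by.

Call:
arm_command(
  deltas=[
    {"grip":0.0,"slide":[3.6,-2.3,-0.5],"twist":-4},
    {"grip":0.0,"slide":[7.2,-4.6,-1.0],"twist":-8},
    {"grip":0.0,"slide":[10.8,-6.9,-1.5],"twist":-12},
    {"grip":0.0,"slide":[14.2,-9.0,-2],"twist":-16},
    {"grip":0.0,"slide":[17.5,-11.1,-2],"twist":-20},
    {"grip":0.0,"slide":[20.8,-13.2,-2],"twist":-24},
    {"grip":0.2,"slide":[24.1,-15.3,-2],"twist":-28},
    {"grip":0.2,"slide":[27,-17.2,-2],"twist":-32},
    {"grip":0.3,"slide":[28,-18,-2],"twist":-36},
    {"grip":0.4,"slide":[28,-18,-2],"twist":-40},
    {"grip":0.4,"slide":[28,-18,-2],"twist":-40},
  ],
)

```text
t: 1.07
tool_pos: [0.4286, -0.3393, 0.2385]
ee_rot: [[0.486, 0.874, -0.0], [0.874, -0.486, 0.001], [0.001, -0.001, -1.0]]
ft_force: [-0.7, -1.3, -0.5]
finger_gap: 0.0643
grip_force: 0.0
```

Run:
```python
from h import *
s=r.state();print(s['t'],s['tool_pos'],np.round(s['ee_rot'],3).tolist(),s['finger_gap'],s['joint_positions'],s['ft_force'])
c=r.camera_model('wrist');im=r.snapshot('wrist')[:,:,::-1];cv2.imwrite('pics/w1.png',cv2.convertScaleAbs(im,alpha=1.3))
np.save('w1.npy',c);print(-np.array(c['R']).T@c['t'])
```

```text
1.0667 [ 0.42858729 -0.33933101  0.23846546] [[0.486, 0.874, -0.0], [0.874, -0.486, 0.001], [0.001, -0.001, -1.0]] 0.06431903219884774 [ 45.192954    25.36987886 -13.52141739  96.97440109   6.71058056
  58.48695493   0.34291059] [-0.70385526 -1.33269784 -0.49935644]
[ 0.46902509 -0.26639008  0.40391164]
```

View pics/w1.png

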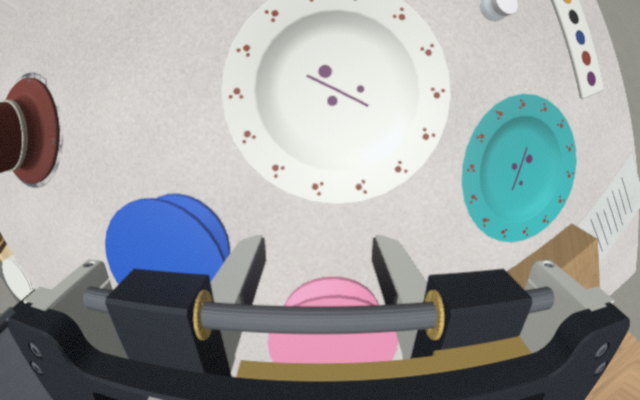

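The wrist view shows the painted plate with its rim reaching from (222,92) to (450,90) and down to (340,203). The turquoise, blue and pink look-alikes are off to the sides.

Run:
```python
from h import *
from scipy.optimize import least_squares
ct=r.camera_model('top');cs=r.camera_model('scene');c=np.load('w1.npy',allow_pickle=True).item()
pts=[(222,92),(450,90),(340,203),(245,150),(426,152),(285,193),(395,190),(238,45)]
P=np.array([onz(c,*p,.104,True)[:2] for p in pts])
f=least_squares(lambda q:np.hypot(*(P-q[:2]).T)-q[2],[.49,-.26,.115]);print('plate',f.x,f.fun.round(3))
q=[(131.2,175.8),(138.7,238.7),(271.2,218.7),(262.5,156.2)]
C=np.array([onz(ct,*p,.075) for p in q]);print('carton',C.mean(0));u=(C[0]+C[1]-C[2]-C[3])[:2];print(u/np.linalg.norm(u),[np.linalg.norm(C[i]-C[(i+1)%4]).round(3) for i in range(4)])
o=np.array([(120+a/4,130+b/4) for a,b in [(175,170),(200,415),(480,370),(447,130)]])
O=np.array([onz(ct,*p,.075) for p in o]);print('opening',O.mean(0))
print('cork',onz(ct,120+275/4,130+195/4,.022))
for a in[(187,308),(463,262)]: print('rest vis',onz(ct,120+a[0]/4,130+a[1]/4,.034))
for p,z in[((57,158),.05),((60,215),0),((60,292),0),((300,215),0),((132,255),0)]:print(p,onz(ct,*p,z).round(3))
```

```text
plate [ 0.4913835  -0.26538202  0.11099646] [ 0.003  0.003 -0.    -0.003 -0.005  0.002  0.002 -0.002]
carton [0.52398186 0.28152459 0.075     ]
[-0.17817842  0.9839982 ] [np.float64(0.198), np.float64(0.41), np.float64(0.2), np.float64(0.413)]
opening [0.52238199 0.28074474 0.075     ]
cork [0.58923268 0.33788215 0.022     ]
rest vis [0.4941161  0.39902355 0.034     ]
rest vis [0.53713094 0.18155555 0.034     ]
(57, 158) [0.64  0.751 0.05 ]
(60, 215) [0.462 0.752 0.   ]
(60, 292) [0.217 0.729 0.   ]
(300, 215) [ 0.483 -0.025  0.   ]
(132, 255) [0.339 0.511 0.   ]
```

Call:
arm_command(
  deltas=[
    {"grip":0.4,"slide":[3.8,-0.9,0],"twist":-4},
    {"grip":0.4,"slide":[7.6,-1.8,0],"twist":-8},
    {"grip":0.4,"slide":[11.4,-2.7,0],"twist":-12},
    {"grip":0.4,"slide":[15.2,-3.6,0],"twist":-16},
    {"grip":0.45,"slide":[19,-4.5,0],"twist":-20},
    {"grip":0.45,"slide":[22.8,-5.4,0],"twist":-24},
    {"grip":0.45,"slide":[26.6,-6.3,0],"twist":-28},
    {"grip":0.45,"slide":[30.4,-7.2,1.5],"twist":-32},
    {"grip":0.45,"slide":[34.2,-8.3,4],"twist":-36},
    {"grip":0.45,"slide":[38,-9.2,7],"twist":-40},
    {"grip":0.45,"slide":[42,-10.2,9.5],"twist":-40},
    {"grip":0.45,"slide":[45.7,-11.1,11.8],"twist":-40},
  ],
)

```text
t: 2.12
tool_pos: [0.5503, 0.0932, 0.1308]
ee_rot: [[-0.18, 0.984, -0.001], [0.984, 0.18, -0.001], [-0.001, -0.001, -1.0]]
ft_force: [-0.1, -0.7, 0.2]
finger_gap: 0.0509
grip_force: 0.0
```

Call:
arm_command(
  deltas=[
    {"grip":0.45,"slide":[0,0,0],"twist":0},
    {"grip":0.45,"slide":[0,0,0],"twist":0},
    {"grip":0.45,"slide":[0,0,0],"twist":0},
  ],
)

```text
t: 2.37
tool_pos: [0.5501, 0.092, 0.132]
ee_rot: [[-0.182, 0.983, -0.001], [0.983, 0.182, -0.002], [-0.001, -0.001, -1.0]]
ft_force: [-0.0, -0.2, 0.0]
finger_gap: 0.051
grip_force: 0.0
```

Run:
```python
from h import *
c=r.camera_model('wrist');im=r.snapshot('wrist')[:,:,::-1];cv2.imwrite('pics/w2.png',cv2.convertScaleAbs(im,alpha=1.3))
np.save('w2.npy',c);print(-np.array(c['R']).T@c['t'],r.state()['joint_positions'])
```

```text
[0.53455839 0.17454632 0.29725106] [  3.65649684  34.62804458 -23.98606322 102.52939382  18.62945814
  46.76327225 -19.02188533]
```

View pics/w2.png

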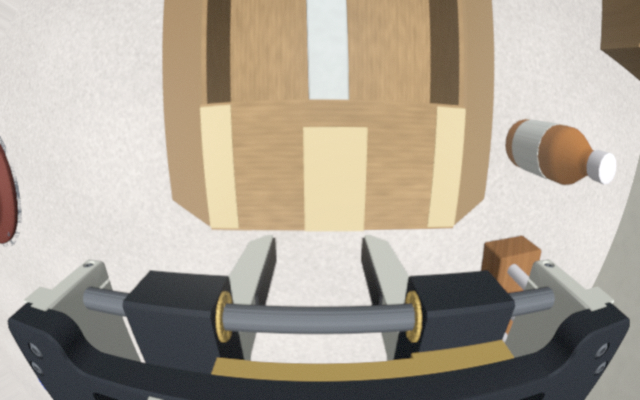

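Both carton ends run out of the frame. The lath enters at the top, columns 308–348, and the near flap edge is at row 100. I'll move over the opening and look again.

Call:
arm_command(
  deltas=[
    {"grip":0.45,"slide":[4,0,0],"twist":0},
    {"grip":0.45,"slide":[8,0,0],"twist":0},
    {"grip":0.45,"slide":[12,0.1,0.5],"twist":0},
    {"grip":0.45,"slide":[16,0.2,1],"twist":-0.5},
    {"grip":0.45,"slide":[19,0.2,1.5],"twist":-1},
    {"grip":0.45,"slide":[20.1,0.3,2],"twist":-1},
    {"grip":0.45,"slide":[20.1,0.3,2],"twist":-1},
    {"grip":0.45,"slide":[20.1,0.3,2],"twist":-1},
    {"grip":0.45,"slide":[20.1,0.3,2],"twist":-1},
  ],
)

```text
t: 3.17
tool_pos: [0.5174, 0.2878, 0.1126]
ee_rot: [[-0.197, 0.98, 0.001], [0.98, 0.197, -0.003], [-0.003, 0.001, -1.0]]
ft_force: [0.1, -0.3, -0.3]
finger_gap: 0.0507
grip_force: 0.0
```

Run:
```python
from h import *
c=r.camera_model('wrist');im=r.snapshot('wrist')[:,:,::-1];cv2.imwrite('pics/w3.png',cv2.convertScaleAbs(im,alpha=1.3))
np.save('w3.npy',c);print(-np.array(c['R']).T@c['t'])
h=cv2.cvtColor(im,cv2.COLOR_BGR2HSV)
def edges(row):
    m=(h[row,200:440,1]<45)&(h[row,200:440,2]>130);i=np.where(m)[0]+200;return i
for row in range(0,300,30):
    i=edges(row)
    if len(i):
        print(row,i.min(),i.max(),len(i),onz(c,i.min(),row,.034,True).round(3)[:2],onz(c,i.max(),row,.034,True).round(3)[:2])
```

```text
[0.50036265 0.37028414 0.27769665]
90 298 342 45 [0.483 0.378] [0.516 0.384]
120 299 342 44 [0.488 0.355] [0.521 0.361]
150 299 341 43 [0.493 0.331] [0.525 0.338]
180 300 341 42 [0.498 0.307] [0.531 0.314]
210 301 341 41 [0.503 0.282] [0.536 0.288]
240 252 385 79 [0.466 0.245] [0.581 0.268]
270 232 405 98 [0.45 0.21] [0.609 0.242]
```

View pics/w3.png

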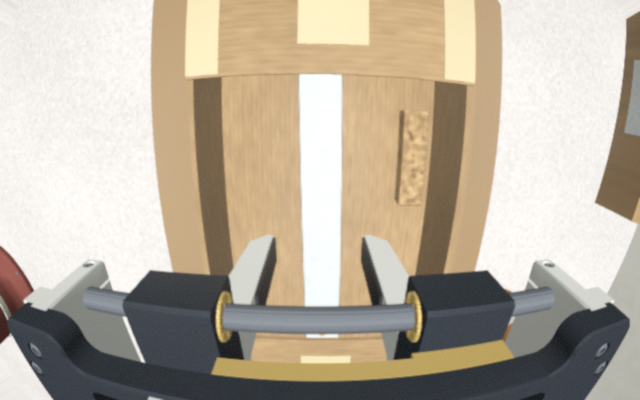

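The lath is well centred between the fingers, columns 300–341, with the cork clear at (412,158). Its measured width of 33 mm confirms the 34 mm height. Next I'll descend and grip.

Call:
arm_command(
  deltas=[
    {"grip":0.45,"slide":[0,0.2,2.5],"twist":0},
    {"grip":0.45,"slide":[0,0.2,5],"twist":0},
    {"grip":0.45,"slide":[0,0.2,7.5],"twist":0},
    {"grip":0.45,"slide":[0,0.2,9],"twist":0},
    {"grip":0.45,"slide":[0,0.2,9.8],"twist":0},
    {"grip":0.45,"slide":[0,0.2,9.8],"twist":0},
    {"grip":0.7,"slide":[0,0.2,9.8],"twist":0},
    {"grip":0.7,"slide":[0,0.2,9.8],"twist":0},
    {"grip":0.8,"slide":[0,0.2,9.8],"twist":0},
    {"grip":0.9,"slide":[0,0.2,9.8],"twist":0},
    {"grip":1,"slide":[0,0.2,9.8],"twist":0},
    {"grip":1,"slide":[0,0.2,9.8],"twist":0},
  ],
  newtons=10,
)

```text
t: 4.22
tool_pos: [0.5185, 0.2926, 0.0157]
ee_rot: [[-0.202, 0.979, 0.002], [0.979, 0.202, 0.001], [0.0, 0.002, -1.0]]
ft_force: [-0.3, -1.7, 6.1]
finger_gap: 0.0338
grip_force: 10.0
```

Call:
arm_command(
  deltas=[
    {"grip":1,"slide":[0,0,-0.2],"twist":0},
    {"grip":1,"slide":[0,0,-0.4],"twist":0},
    {"grip":1,"slide":[0,0,-0.4],"twist":0},
  ],
)

```text
t: 4.47
tool_pos: [0.5173, 0.2923, 0.0184]
ee_rot: [[-0.202, 0.979, -0.0], [0.979, 0.202, 0.0], [0.0, -0.0, -1.0]]
ft_force: [-0.4, 0.4, -1.1]
finger_gap: 0.0338
grip_force: 10.0
```

Call:
arm_command(
  deltas=[
    {"grip":1,"slide":[-0.8,0,0],"twist":0},
    {"grip":1,"slide":[-1.6,0,0],"twist":0},
    {"grip":1,"slide":[-2.4,0,0],"twist":0},
    {"grip":1,"slide":[-3.2,0,0],"twist":0},
    {"grip":1,"slide":[-3.8,0,0],"twist":0},
    {"grip":1,"slide":[-4,0,0],"twist":0},
    {"grip":1,"slide":[-4,0,0],"twist":0},
  ],
)

```text
t: 5.05
tool_pos: [0.526, 0.2518, 0.0182]
ee_rot: [[-0.201, 0.98, -0.0], [0.98, 0.201, -0.001], [-0.001, -0.0, -1.0]]
ft_force: [-0.8, -1.1, -1.5]
finger_gap: 0.0338
grip_force: 10.0
```

```bash
cat > look.py <<'E'
from h import *
import sys
n=sys.argv[1]
c=r.camera_model('wrist');im=r.snapshot('wrist')[:,:,::-1];cv2.imwrite(f'pics/{n}.png',cv2.convertScaleAbs(im,alpha=1.3));np.save(n+'.npy',c)
h=cv2.cvtColor(im,cv2.COLOR_BGR2HSV);m=(h[:,316:326,1]<45)&(h[:,316:326,2]>130)
i=np.where(m[:230].mean(1)>.6)[0];print('rows',i.min(),i.max())
C=np.array([.523,.281]);U=np.array([-.185,.983])
P=onz(c,321,i.min(),.036,True)[:2];print('top end at s=',(P-C)@U,'tcp s',(r.state()['tool_pos'][:2]-C)@U)
E
python3 look.py w4
```

```text
rows 2 229
top end at s= 0.10504338427588306 tcp s -0.028250940911456357
```

Call:
arm_command(
  deltas=[
    {"grip":1,"slide":[-0.5,0,0],"twist":0},
    {"grip":1,"slide":[-1,0,0],"twist":0},
    {"grip":1,"slide":[-1.5,0,0],"twist":0},
    {"grip":1,"slide":[-1.5,0,0],"twist":0},
  ],
)

```text
t: 5.43
tool_pos: [0.5291, 0.2376, 0.0183]
ee_rot: [[-0.201, 0.98, 0.0], [0.98, 0.201, 0.0], [0.0, 0.001, -1.0]]
ft_force: [0.6, -0.0, -0.4]
finger_gap: 0.0337
grip_force: 10.0
```

```bash
python3 look.py w5
```

```text
rows 2 229
top end at s= 0.0905917821445836 tcp s -0.043583008684038
```

Run:
```python
from h import *
T=r.snapshot('top')[:,:,::-1];A=cv2.convertScaleAbs(cv2.resize(T[130:270,120:300],(720,560),interpolation=2),alpha=1.7)
cv2.imwrite('pics/t2.png',A)
```

```text
(no output)
```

View pics/t2.png

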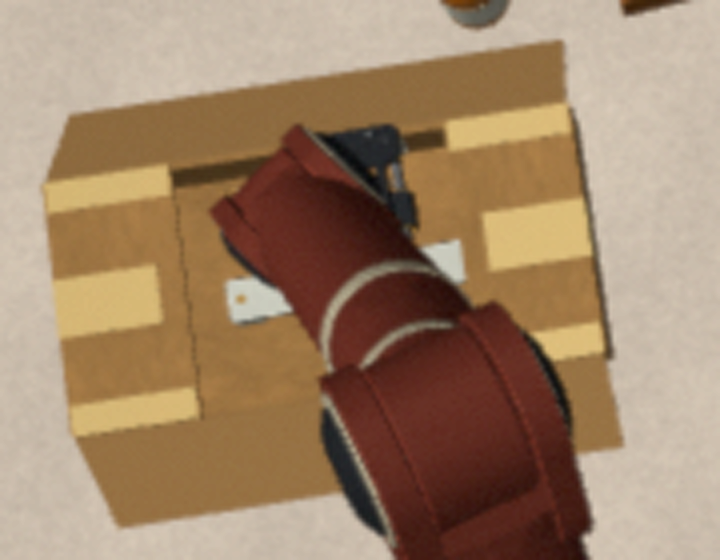

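Run:
```python
from h import *
c=r.camera_model('top');C=np.array([.523,.281]);U=np.array([-.185,.983])
for a in[(228,301),(187,308)]:
  P=onz(c,120+a[0]/4,130+a[1]/4,.037);print(P,(P[:2]-C)@U)
t=np.array(r.state()['tool_pos'][:2]);print((t-C)@U)
```

```text
[0.50029162 0.36600834 0.037     ] 0.08776424327985623
[0.4938135  0.39807694 0.037     ] 0.12048613438594728
-0.04334475218833115
```

The rest's left end shows in the opening at crop (228,301), at s = +88 mm. So the other end is about at the right wall, and the left end is free to rise. Next I'll lift it gently, letting the right flap tilt it in the pads.

Call:
arm_command(
  deltas=[
    {"grip":1,"slide":[0.1,0,-0.6],"twist":0},
    {"grip":1,"slide":[0.2,0,-1.2],"twist":0},
    {"grip":1,"slide":[0.3,0,-1.8],"twist":0},
    {"grip":1,"slide":[0.3,0,-2.4],"twist":0},
    {"grip":1,"slide":[0.3,0,-2.9],"twist":0},
    {"grip":1,"slide":[0.3,0,-3.3],"twist":0},
    {"grip":1,"slide":[0.3,0,-3.7],"twist":0},
    {"grip":1,"slide":[0.3,0,-4.0],"twist":0},
    {"grip":1,"slide":[0.3,0,-4.0],"twist":0},
  ],
)

```text
t: 6.28
tool_pos: [0.5283, 0.2414, 0.0589]
ee_rot: [[-0.202, 0.979, 0.001], [0.979, 0.202, 0.0], [0.0, 0.001, -1.0]]
ft_force: [0.3, 0.3, -0.7]
finger_gap: 0.034
grip_force: 10.0
```

Call:
arm_command(
  deltas=[
    {"grip":1,"slide":[0,0,-0.3],"twist":0},
    {"grip":1,"slide":[0,0,-0.6],"twist":0},
    {"grip":1,"slide":[0,0,-0.9],"twist":0},
    {"grip":1,"slide":[0,0,-1.2],"twist":0},
  ],
)

```text
t: 6.62
tool_pos: [0.5278, 0.241, 0.0703]
ee_rot: [[-0.202, 0.979, -0.001], [0.979, 0.202, -0.001], [-0.0, -0.001, -1.0]]
ft_force: [-0.1, -0.3, -2.9]
finger_gap: 0.0338
grip_force: 10.0
```

Run:
```python
from h import *
print(r.state()['ft_force'],r.state()['ft_torque'])
W=r.snapshot('wrist')[:,:,::-1];S=r.snapshot('scene')[:,:,::-1]
A=np.hstack([cv2.resize(W,(400,250)),cv2.resize(S[100:250,300:500],(400,300),interpolation=2)[:250]])
B=cv2.resize(S[120:240,310:490],(800,533),interpolation=2)
cv2.imwrite('pics/m.png',cv2.convertScaleAbs(np.vstack([A,cv2.resize(B,(525,350))[:, :] if 0 else cv2.resize(B,(800,350))]),alpha=1.3))
```

```text
[-0.05289441 -0.3323129  -2.85543307] [ 0.03402949 -0.05081434  0.00563353]
```

View pics/m.png

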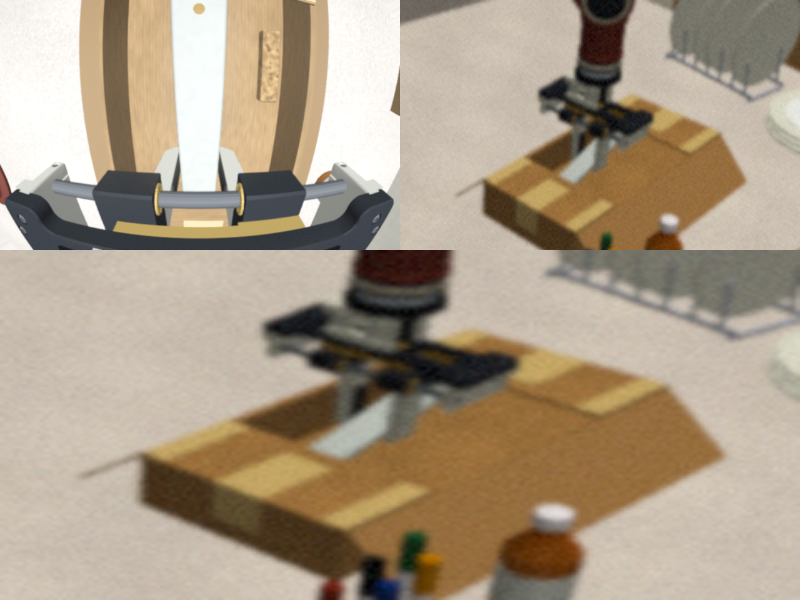

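The wrist view shows the lath widening toward its left end (screw at (199,8)), so that end is up. The scene view shows the right end passing under the flap. It is tilting as planned at about 2 N, so I'll draw it out.

Call:
arm_command(
  deltas=[
    {"grip":1,"slide":[0.6,0,-0.4],"twist":0},
    {"grip":1,"slide":[1.2,0,-0.8],"twist":0},
    {"grip":1,"slide":[1.8,0,-1.2],"twist":0},
    {"grip":1,"slide":[2.4,0,-1.6],"twist":0},
    {"grip":1,"slide":[3.0,0,-2.0],"twist":0},
    {"grip":1,"slide":[3.6,0,-2.4],"twist":0},
    {"grip":1,"slide":[4.2,0,-2.8],"twist":0},
  ],
)

```text
t: 7.3
tool_pos: [0.5194, 0.2834, 0.0988]
ee_rot: [[-0.203, 0.979, 0.0], [0.979, 0.203, 0.0], [0.0, 0.0, -1.0]]
ft_force: [-0.1, -0.1, -1.3]
finger_gap: 0.0338
grip_force: 10.0
```

Call:
arm_command(
  deltas=[
    {"grip":1,"slide":[0.7,0,-0.4],"twist":0},
    {"grip":1,"slide":[1.4,0,-0.8],"twist":0},
    {"grip":1,"slide":[2.1,0,-1.2],"twist":0},
    {"grip":1,"slide":[2.8,0,-1.6],"twist":0},
    {"grip":1,"slide":[3.5,0,-2.0],"twist":0},
    {"grip":1,"slide":[4.2,0,-2.3],"twist":0},
    {"grip":1,"slide":[5,0,-2.5],"twist":0},
    {"grip":1,"slide":[5.7,0,-2.7],"twist":0},
  ],
)

```text
t: 7.97
tool_pos: [0.5078, 0.3392, 0.1257]
ee_rot: [[-0.203, 0.979, 0.0], [0.979, 0.203, 0.0], [0.0, 0.0, -1.0]]
ft_force: [0.8, 1.3, -1.6]
finger_gap: 0.0341
grip_force: 10.0
```

Run:
```python
from h import *
W=r.snapshot('wrist')[:,:,::-1];S=r.snapshot('scene')[:,:,::-1];T=r.snapshot('top')[:,:,::-1]
A=np.hstack([cv2.resize(W,(400,250)),cv2.resize(T[130:270,110:300],(400,295),interpolation=2)[:250]])
B=cv2.resize(S[110:230,310:490],(525,350),interpolation=2)
cv2.imwrite('pics/m2.png',cv2.convertScaleAbs(np.vstack([A,np.pad(B,((0,0),(0,275),(0,0)))]),alpha=1.3))
```

```text
(no output)
```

View pics/m2.png

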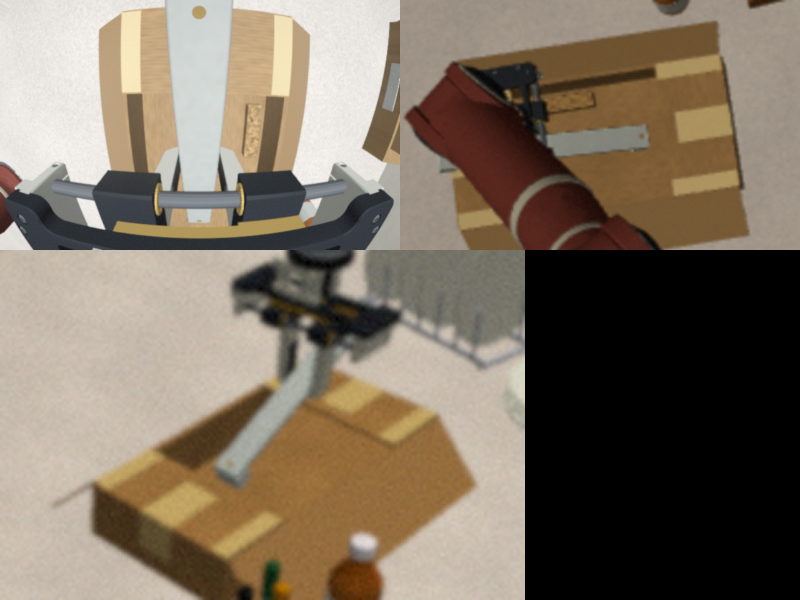

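The rest's low end is now clear of the flap: top view (645,135), scene view (232,475). I'll lift it straight up.

Call:
arm_command(
  deltas=[
    {"grip":1,"slide":[0,0,-1],"twist":0},
    {"grip":1,"slide":[0,0,-2.5],"twist":0},
    {"grip":1,"slide":[0,0,-4.2],"twist":0},
    {"grip":1,"slide":[0,0,-6],"twist":0},
    {"grip":1,"slide":[0,0,-8],"twist":0},
    {"grip":1,"slide":[0,0,-10],"twist":0},
    {"grip":1,"slide":[0,0,-11.5],"twist":0},
    {"grip":1,"slide":[0,0,-12.5],"twist":0},
    {"grip":1,"slide":[0,0,-13],"twist":0},
    {"grip":1,"slide":[0,0,-13],"twist":0},
    {"grip":1,"slide":[0,0,-13],"twist":0},
  ],
)

```text
t: 9.03
tool_pos: [0.5078, 0.3377, 0.2547]
ee_rot: [[-0.202, 0.979, -0.001], [0.979, 0.202, -0.001], [-0.001, -0.001, -1.0]]
ft_force: [-0.6, -0.9, -0.5]
finger_gap: 0.0337
grip_force: 10.0
```

Call:
arm_command(
  deltas=[
    {"grip":1,"slide":[1,-1.5,0],"twist":0},
    {"grip":1,"slide":[2.5,-4,0],"twist":0},
    {"grip":1,"slide":[4.5,-7,0],"twist":0},
    {"grip":1,"slide":[7,-10.5,0],"twist":0},
    {"grip":1,"slide":[9.5,-14,0],"twist":0},
    {"grip":1,"slide":[12,-17.5,0],"twist":0},
    {"grip":1,"slide":[14.5,-21,0],"twist":0},
    {"grip":1,"slide":[16.5,-23.8,1],"twist":0},
    {"grip":1,"slide":[17.5,-25.3,2],"twist":0},
    {"grip":1,"slide":[17.8,-25.7,4],"twist":0},
    {"grip":1,"slide":[17.8,-25.7,6],"twist":0},
    {"grip":1,"slide":[17.8,-25.7,7],"twist":0},
  ],
)

```text
t: 10.03
tool_pos: [0.219, 0.4587, 0.1824]
ee_rot: [[-0.204, 0.979, -0.002], [0.979, 0.204, -0.005], [-0.005, -0.003, -1.0]]
ft_force: [0.4, -0.7, -1.0]
finger_gap: 0.0338
grip_force: 10.0
```

Call:
arm_command(
  deltas=[
    {"grip":1,"slide":[0,0,0],"twist":0},
    {"grip":1,"slide":[0,0,0],"twist":0},
    {"grip":1,"slide":[0,0,0],"twist":0},
  ],
)

```text
t: 10.28
tool_pos: [0.221, 0.461, 0.1859]
ee_rot: [[-0.201, 0.98, 0.0], [0.98, 0.201, 0.001], [0.001, 0.001, -1.0]]
ft_force: [-0.2, 0.1, -1.2]
finger_gap: 0.0339
grip_force: 10.0
```

Run:
```python
from h import *
print(r.state()['joint_positions'])
W=r.snapshot('wrist')[:,:,::-1];S=r.snapshot('scene')[:,:,::-1];T=r.snapshot('top')[:,:,::-1]
A=np.hstack([cv2.resize(W,(400,250)),cv2.resize(T[180:370,0:304],(400,250),interpolation=2)])
B=cv2.resize(S[60:220,270:510],(525,350),interpolation=2)
cv2.imwrite('pics/m3.png',cv2.convertScaleAbs(np.vstack([A,np.pad(B,((0,0),(0,275),(0,0)))]),alpha=1.3))
```

```text
[-47.78419094  27.33747152 -27.80472598 106.28721934  16.19075372
  50.20647107 -71.78254335]
```

View pics/m3.png

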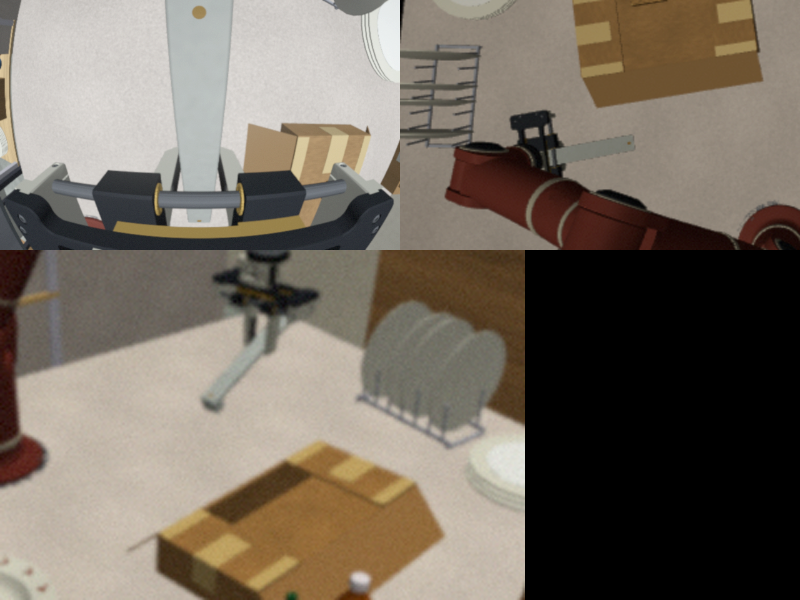

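The carton is empty but for the cork. The rest is held tilted over free table, with its low end at top view (630,142) and the carton well away. I'll lower it so the table levels it.

Call:
arm_command(
  deltas=[
    {"grip":1,"slide":[0,0,2],"twist":0},
    {"grip":1,"slide":[0,0,4.5],"twist":0},
    {"grip":1,"slide":[0,0,7],"twist":0},
    {"grip":1,"slide":[0,0,9],"twist":0},
    {"grip":1,"slide":[0,0,10.2],"twist":0},
    {"grip":1,"slide":[0,0,11],"twist":0},
    {"grip":1,"slide":[0,0,11.7],"twist":0},
    {"grip":1,"slide":[0,0,12.4],"twist":0},
    {"grip":1,"slide":[0,0,13.1],"twist":0},
    {"grip":1,"slide":[0,0,13.8],"twist":0},
    {"grip":1,"slide":[0,0,14.5],"twist":0},
  ],
)

```text
t: 11.35
tool_pos: [0.2206, 0.461, 0.0402]
ee_rot: [[-0.202, 0.979, 0.001], [0.979, 0.202, 0.001], [0.001, 0.001, -1.0]]
ft_force: [-1.1, 0.2, 0.2]
finger_gap: 0.0338
grip_force: 10.0
```

Call:
arm_command(
  deltas=[
    {"grip":1,"slide":[0,0,0.5],"twist":0},
    {"grip":1,"slide":[0,0,1],"twist":0},
    {"grip":1,"slide":[0,0,1.4],"twist":0},
    {"grip":1,"slide":[0,0,1.8],"twist":0},
    {"grip":1,"slide":[0,0,2.2],"twist":0},
    {"grip":1,"slide":[0,0,2.5],"twist":0},
    {"grip":1,"slide":[0,0,2.6],"twist":0},
    {"grip":1,"slide":[0,0,2.6],"twist":0},
  ],
)

```text
t: 12.02
tool_pos: [0.2203, 0.4603, 0.014]
ee_rot: [[-0.202, 0.979, -0.0], [0.979, 0.202, -0.001], [-0.001, -0.0, -1.0]]
ft_force: [-0.3, -0.5, -0.1]
finger_gap: 0.0339
grip_force: 10.0
```

Call:
arm_command(
  deltas=[
    {"grip":0.9,"slide":[0,0,0],"twist":0},
    {"grip":0.5,"slide":[0,0,0],"twist":0},
    {"grip":0.45,"slide":[0,0,0],"twist":0},
    {"grip":0.45,"slide":[0,0,0],"twist":0},
    {"grip":0.45,"slide":[-0.7,0,0.3],"twist":0},
    {"grip":0.45,"slide":[-1.4,0,0.4],"twist":0},
    {"grip":0.45,"slide":[-1.4,0,0.4],"twist":0},
  ],
)

```text
t: 12.6
tool_pos: [0.2237, 0.4439, 0.0098]
ee_rot: [[-0.201, 0.98, 0.0], [0.98, 0.201, -0.004], [-0.004, -0.001, -1.0]]
ft_force: [0.1, -0.1, -0.3]
finger_gap: 0.0509
grip_force: 0.0
```

Call:
arm_command(
  deltas=[
    {"grip":0.7,"slide":[0,0,0],"twist":0},
    {"grip":0.8,"slide":[0,0,0],"twist":0},
    {"grip":0.9,"slide":[0,0,0],"twist":0},
    {"grip":1,"slide":[0,0,0],"twist":0},
    {"grip":1,"slide":[0,0,0],"twist":0},
    {"grip":1,"slide":[0,0,-1],"twist":0},
    {"grip":1,"slide":[0,0,-2.5],"twist":0},
    {"grip":1,"slide":[0,0,-4.5],"twist":0},
    {"grip":1,"slide":[0,0,-7],"twist":0},
    {"grip":1,"slide":[0,0,-9],"twist":0},
    {"grip":1,"slide":[0,0,-10],"twist":0},
    {"grip":1,"slide":[0,0,-10],"twist":0},
  ],
  newtons=40,
)

```text
t: 13.6
tool_pos: [0.2237, 0.4483, 0.1127]
ee_rot: [[-0.202, 0.979, 0.002], [0.979, 0.202, 0.005], [0.004, 0.003, -1.0]]
ft_force: [-0.6, 0.1, -2.2]
finger_gap: 0.0336
grip_force: 40.0
```

Run:
```python
from h import *
W=r.snapshot('wrist')[:,:,::-1];S=r.snapshot('scene')[:,:,::-1];T=r.snapshot('top')[:,:,::-1]
A=np.hstack([cv2.resize(W,(400,250)),cv2.resize(T[180:370,0:304],(400,250),interpolation=2)])
B=cv2.resize(S[60:220,270:510],(525,350),interpolation=2)
cv2.imwrite('pics/m4.png',cv2.convertScaleAbs(np.vstack([A,np.pad(B,((0,0),(0,275),(0,0)))]),alpha=1.3))
```

```text
(no output)
```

View pics/m4.png

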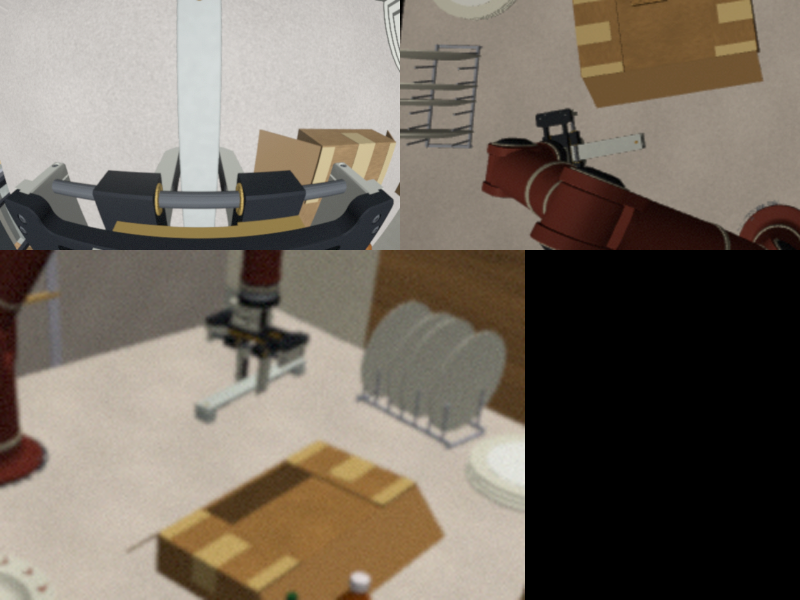

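The views show the rest level in the grip, straight across in the scene view from (205,410) to (300,365). Its right end is at composite (645,140) in the top view. That makes 11 pictures viewed, one over the limit of 10, so from here I'll work from numbers only.

Run:
```python
from h import *
c=r.camera_model('top');s=r.state();t=np.array(s['tool_pos'])
P=onz(c,(645-400)/400*304,180+140/250*190,t[2]+.02);d=P-t;print(d,np.hypot(*d[:2]),s['joint_positions'])
T=r.snapshot('top')[:,:,::-1];h=cv2.cvtColor(T[265:310,130:205],cv2.COLOR_BGR2HSV)
m=((h[...,1]<45)&(h[...,2]>125)).astype(np.uint8);print(m.sum())
```

```text
[ 0.02984604 -0.14851114  0.02      ] 0.15148050847761374 [-49.10876663  32.5273268  -24.92146492 112.8956955   21.0624154
  39.09976352 -75.49772376]
0
```

Call:
arm_command(
  deltas=[
    {"grip":1,"slide":[0,0,-2],"twist":0},
    {"grip":1,"slide":[0,0,-5],"twist":0},
    {"grip":1,"slide":[-1,1.1,-8],"twist":0},
    {"grip":1,"slide":[-2.8,3,-11],"twist":0},
    {"grip":1,"slide":[-5,5.5,-13],"twist":0},
    {"grip":1,"slide":[-7.4,8.2,-14],"twist":0},
    {"grip":1,"slide":[-9.8,10.9,-14.5],"twist":0},
    {"grip":1,"slide":[-12.2,13.6,-15],"twist":0},
    {"grip":1,"slide":[-14.6,16.3,-15],"twist":0},
    {"grip":1,"slide":[-17,19,-15],"twist":0},
    {"grip":1,"slide":[-19,21.3,-15],"twist":0},
    {"grip":1,"slide":[-19.7,22.1,-15],"twist":0},
  ],
)

```text
t: 14.8
tool_pos: [0.4841, 0.2935, 0.2579]
ee_rot: [[-0.194, 0.981, -0.0], [0.981, 0.194, -0.005], [-0.005, -0.001, -1.0]]
ft_force: [1.5, -1.0, -2.0]
finger_gap: 0.0337
grip_force: 40.0
```

Call:
arm_command(
  deltas=[
    {"grip":1,"slide":[-1,-0.2,0],"twist":0},
    {"grip":1,"slide":[-3,-0.6,0],"twist":0},
    {"grip":1,"slide":[-6,-1.1,0],"twist":0},
    {"grip":1,"slide":[-9,-1.7,0],"twist":0},
    {"grip":1,"slide":[-12.5,-2.3,0],"twist":0},
    {"grip":1,"slide":[-16,-3,0],"twist":0},
    {"grip":1,"slide":[-19.5,-3.6,0],"twist":0},
    {"grip":1,"slide":[-23,-4.3,0],"twist":0},
    {"grip":1,"slide":[-26.5,-5,0],"twist":0},
    {"grip":1,"slide":[-29,-5.4,0],"twist":0},
    {"grip":1,"slide":[-30.5,-5.7,0],"twist":0},
    {"grip":1,"slide":[-31,-5.8,0],"twist":0},
  ],
)

```text
t: 15.8
tool_pos: [0.4837, -0.0187, 0.2595]
ee_rot: [[-0.2, 0.98, -0.003], [0.98, 0.2, -0.001], [-0.0, -0.003, -1.0]]
ft_force: [0.1, 0.9, -0.5]
finger_gap: 0.0337
grip_force: 40.0
```

Call:
arm_command(
  deltas=[
    {"grip":1,"slide":[-1,-0.2,0],"twist":0},
    {"grip":1,"slide":[-3,-0.5,0],"twist":0},
    {"grip":1,"slide":[-6,-1.1,0],"twist":0},
    {"grip":1,"slide":[-9,-1.7,0],"twist":0},
    {"grip":1,"slide":[-12,-2.2,0],"twist":0},
    {"grip":1,"slide":[-15,-2.8,0],"twist":0},
    {"grip":1,"slide":[-18,-3.4,0],"twist":0},
    {"grip":1,"slide":[-21,-4,0],"twist":0},
    {"grip":1,"slide":[-23,-4.4,0],"twist":0},
    {"grip":1,"slide":[-23.8,-4.5,0],"twist":0},
    {"grip":1,"slide":[-23.8,-4.5,0],"twist":0},
    {"grip":1,"slide":[-23.8,-4.5,0],"twist":0},
  ],
)

```text
t: 16.8
tool_pos: [0.49, -0.2561, 0.26]
ee_rot: [[-0.205, 0.979, -0.0], [0.979, 0.205, 0.002], [0.002, 0.0, -1.0]]
ft_force: [0.2, 1.2, -0.4]
finger_gap: 0.0337
grip_force: 40.0
```

Run:
```python
from h import *
c=r.camera_model('top');s=r.state();print(s['tool_pos'],s['joint_positions'])
T=r.snapshot('top')[:,:,::-1];cv2.imwrite('pics/t5.png',T);W=r.snapshot('wrist')[:,:,::-1];cw=r.camera_model('wrist')
h=cv2.cvtColor(W,cv2.COLOR_BGR2HSV)
for row in(10,60,120,180,220):
    m=(h[row,230:420,1]<30)&(h[row,230:420,2]>140);i=np.where(m)[0]+230;print(row,len(i),i.min() if len(i) else 0,i.max() if len(i) else 0)
d=cv2.absdiff(T,cv2.imread('pics/top0.png'));m=(d.max(2)>25)
# purple plate motif still in place? compare purple pixels at the plate
def pur(I):
    q=I[165:258,330:425].astype(int);k=(q[...,1]<q[...,0]-12)&(q[...,1]<q[...,2]-5);y,x=np.where(k);return len(x),(x.mean()+330,y.mean()+165) if len(x) else 0
print(pur(cv2.imread('pics/top0.png')),pur(T))
```

```text
[ 0.48999772 -0.25614954  0.2600392 ] [ 39.03135277  25.43486327 -20.53192735  93.93865489   9.63691807
  62.44599387  27.69608149]
10 188 230 419
60 190 230 419
120 190 230 419
180 190 230 419
220 190 230 419
(12, (np.float64(372.0833333333333), np.float64(212.75))) (0, 0)
```

Call:
arm_command(
  deltas=[
    {"grip":1,"slide":[0,0,1],"twist":0},
    {"grip":1,"slide":[0,0,2.5],"twist":0},
    {"grip":1,"slide":[-0.1,0,4.5],"twist":0},
    {"grip":1,"slide":[-0.2,0,6.5],"twist":0},
    {"grip":1,"slide":[-0.3,0,8],"twist":0},
    {"grip":1,"slide":[-0.3,0,9],"twist":0},
    {"grip":1,"slide":[-0.3,0,9.5],"twist":0},
    {"grip":1,"slide":[-0.3,0,9.5],"twist":0},
    {"grip":1,"slide":[-0.3,0,9.5],"twist":0},
    {"grip":1,"slide":[-0.3,0,9.5],"twist":0},
    {"grip":1,"slide":[-0.3,0,9.5],"twist":0},
    {"grip":1,"slide":[-0.3,0,9.5],"twist":0},
  ],
)

```text
t: 17.9
tool_pos: [0.4906, -0.262, 0.1661]
ee_rot: [[-0.202, 0.979, 0.002], [0.979, 0.202, -0.001], [-0.001, 0.001, -1.0]]
ft_force: [0.1, 0.1, -1.4]
finger_gap: 0.0339
grip_force: 40.0
```

Run:
```python
from h import *
s=r.state();print(s['tool_pos'],s['grip_force'])
c=r.camera_model('wrist');W=r.snapshot('wrist')[:,:,::-1];g=cv2.cvtColor(W,cv2.COLOR_BGR2GRAY).astype(float)
g=cv2.GaussianBlur(g,(3,3),0)
for row in(20,50,80,110,140,170,200):   # lath side edges = strongest gradients near cols 285 and 352
    d=np.abs(np.diff(g[row]));a=270+d[270:312].argmax();b=325+d[325:370].argmax()
    A,B=[ray(c,u,row,True)[1] for u in(a,b)];o=ray(c,a,row,True)[0]
    # depth from 34 mm width: height of lath top at this row
    w=np.linalg.norm(A/A[2]-B/B[2]);print(row,a,b,'z top',round(o[2]-.034/w,3))
```

```text
[ 0.49056629 -0.26196015  0.16609342] 39.99963462352753
20 281 351 z top 0.179
50 284 352 z top 0.173
80 281 355 z top 0.187
110 281 355 z top 0.188
140 284 354 z top 0.182
170 282 353 z top 0.187
200 284 352 z top 0.184
```

```bash
python3 -c "
from bench import r
print(r.close_job())"
```

```text
the job is handed in; nothing more can be done
None
```

I handed the job in with the rest held level at 40 N, crosswise over the middle of the plate and its soles about 5 cm above the rim. The hand-in returned no verdict, the last position is checked by numbers rather than by a viewed picture, and I viewed 11 pictures, one over the limit of 10.

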